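# Snap the protective cap onto the open pipe riser

## Robot

A 6-joint arm with a two-finger parallel gripper is mounted at the origin on the work surface; the furniture and walls round the work are solid. World frame = base frame: x ahead of the robot, y to its left, z up, the work surface at z = 0. Lengths are in mm, angles in rad, forces in N, time in s.
With the tool pointing down it reaches from about 200 to 875 mm from the base axis. Payload 3.4 kg.
Tool frame: the origin (TCP) lies midway between the tips of the shut fingers; the grasp point (between the pads) lies 19 mm behind it; z points along the fingers, y is the line along which they close (so a half turn about z gives the same grasp; the last joint's range is limited). The gripper opens to 94 mm and grips with 3 to 60 N. Pads are 16 mm wide; open, the fingers measure 119 mm over their backs; the gripper's body (75 mm by 177 mm) begins 78 mm behind the grasp point.
Start: joints at [1.051, 0.276, 1.505, -0, 1.361, -0.121], TCP at [223.3, 529.908, 205.493] pointing down, gripper open.
Joint ranges: [-2.89, 2.89], [-0.75, 2.08], [0.22, 2.7], [-1.18, 4.32], [0.11, 2.71], [-2.7, 2.7]. Speed limits (rad/s): [2.57, 2.57, 3.14, 3.14, 3.14, 3.14].

## Interface

Orientations are given as a rotation vector (axis times angle).
In Python, from bench import * gives the robot as it stands. The module is installed in compiled form; this text tells all that it offers.
- The arm moves only by the tool play_rows, never from a script. Its argument "targets" is a list of rows, each an object with "dp": the shift along the world's x, y, z in units of 25 mm (1.0 is 25 mm), a list of three; "rot": the turn, a rotation vector about the world's x, y, z in units of 6 degrees (1.0 is 6 degrees), a list of three; "claw": the finger opening in mm, from 0 to 94. A call has 1 to 12 rows; each row is the pose to reach, as a shift and turn from the pose commanded when the call began; what a row does not reach only later rows make up. A row lasts 1/10 s, in which the tool goes at most 50 mm and 8.59 degrees, less where a joint would pass 70% of its speed; a pose out of reach is approached as far as the arm can. A call with a gripper value outside its range is refused whole. The fingers move at their own pace and stop on an object; "newtons" is the grip in N (left out, the last holds). Time passes only in rows, so rows that repeat a pose let the fingers close. It gives the time, the measured TCP pose, the force, the opening and the grip force at its end, in the units of the state.
- get_state(): the state, without advancing time (a new reading comes with each control period).
- read_camera(name): name is "scene" or "top"; returns (picture, depth): 384x512x3 uint8, red, green, blue; 384x512 float32, mm along the optical axis (not along the pixel's ray), 0 where there is no reading.
- camera_params(name): a dict with "camera_matrix" (3x3 intrinsics, pixels), "distortion" ([k1, k2, p1, p2, k3] as OpenCV has them; the pictures are not rectified), "cam_to_world" (4x4, takes a point from camera to world coordinates). Camera axes: x right, y up, looking along -z (the intrinsics and any distortion apply to the point x, -y, -z); pixel columns grow to the right and rows downward; lengths in mm; the calibration is good to about 2 mm. A picture is of the moment at which its call begins. camera_params takes no time and is no camera call.
- close_job(): hands the job in; it is judged then, once.
Trained networks look in the newest picture that a camera, given by its name, has taken for a name from the list of things; names that differ only in an ending like _2 or _b are one class to them, and where a whole thing is asked for, a point or a joint stands for the part that bears it (a point fixed in the world has none). Each returns a list of dicts, best first, with "conf" (0 to 1); they miss things now and then, are a little off and sometimes report something else, mostly with a low value. They report only what shows in the picture. A call takes as long as a camera call. They do not tell look-alikes from the thing itself.
- outline_of(camera, thing): "region" (384x512 bool, what is visible of it) and "box" ([left, top, right, bottom] in pixels, round what is visible of it).
- spot_point(camera, thing): "position" ([row, column] in pixels: a listed point, or the origin of a listed thing).
The state is a dict: "t": time; "joints": joint angles; "joint_vel": joint speeds; "tau": joint torques, N m; "tcp_pos": TCP position; "tool_rot": TCP orientation; "wrist_force": force on the tool from outside, world axes, zero at the start; "ft_torque": the same for the moment, N m; "finger_gap": finger opening in mm; "finger_force": force on a finger pad.
Only numpy, scipy, OpenCV 4.12 (cv2) and the standard library are available. Lean on these libraries where they do the work, as an engineer would, in place of code of your own. Each camera call takes 0.05 s, during which the arm holds its last target. There are 200 camera calls.

## Task

Of the two caps hanging on the pegs of the little stand, take the wide one: lift it straight up off its peg, then press it down over the open riser until it clicks past the spring balls, and keep pressing after the click until its rim sits fully home on the riser's collar, like the cap on the riser beside it. Do not let go: finish still gripping the cap and pressing it down firmly, with about 10 N. Leave the narrow cap and the things lying about where they are.

Things in the scene. Friction and masses are not known exactly. Their poses are not given: they have to be found in the camera images.
- wide_cap: The cap to use: grey ribbed plastic cylinder, 41 mm diameter, 46 mm tall, about 60 g, mouth down, on either peg. Origin: centre of its mouth rim; z up through the crown (top at +46 mm). Solid above 26 mm, below it a 34 mm bore with a 28 mm lip in the lowest 5 mm. Grip across the diameter from above, any yaw, fingertips 12 mm or more above the rim.
- cap_mouth (a point): Centre of the wide cap's mouth rim (the cap's origin); z up along its axis. While it hangs, the inside of its crown rests on the peg's top and the rim is 50 mm above the counter; the peg reaches 26 mm up into it, so lift straight up by more than 26 mm.
- narrow_cap: The other cap, which stays where it is: same shape and height (46 mm), only 27 mm outside diameter, hanging on the other peg. Origin: centre of its mouth rim.
- cap_stand: Fixed stand: aluminium base 75 (x) x 185 (y) x 12 mm with two upright steel pegs, 17 mm diameter, at y = -60 and +60 mm, tops 76 mm above the counter. Origin: centre of the base's underside; the pegs stand in a row along its y.
- open_riser: The riser to cap, fixed on the counter: 60 mm flange, brass pipe and nut, a 47 mm collar with its top 46 mm above the counter, above that a bare brass stub of 25 mm diameter, 23.5 mm tall, its top 6 mm tapered to 16 mm diameter. Four sprung steel balls stand out of the stub 11 mm above the collar, to 32 mm across. Origin: centre of the flange's underside; z up.
- riser_seat (a point): Centre of the collar's top face, where the rim sits when home; z up. The cap's lip meets the balls with the rim 16 mm above this; pushing past takes about 8 N; from some 6 mm above the seat the balls snap out over the lip and draw the cap down (the click); the last 2 mm it moves freely until pressed onto the collar, which is rigid.
- capped_riser: An equal riser that already wears such a cap, fixed for good (top 92 mm above the counter). Origin: centre of the flange's underside. It may stand on either side of the open one.
- tape_spool: roll of thread-seal tape on its spool lying flat, 53 mm across, 16 mm tall; a bystander. Origin: centre of its underside.
- flux_tin: round tin of jointing paste, 62 mm across, 34 mm tall; a bystander. Origin: centre of its underside.
- elbow_grey: grey plastic pipe elbow, 42x42x26 mm; a bystander. Origin: centre of its underside.
- pump_pliers: tongue-and-groove pliers with dipped grips lying flat, 213 mm long, 48 mm wide, 19 mm thick; a bystander. Origin: centre of its underside; long along its y.
There are look-alikes about, which are no part of the job. What is shaped like the wide_cap but blue or purple is not meant.

How it is judged (in metres and radians):
On the way, in this order (a step that is already met when the one before it is completed fails the run):
1. the wide cap, gripped, is lifted clear above its peg (height (world z) of cap_mouth above 0.078 m and contact force between the fingers and wide_cap above 1 N and contact force between wide_cap and cap_stand below 0.01 N and contact force between wide_cap and open_riser below 0.01 N), for 0.1 s.
2. the wide cap has clicked past the balls and is home on the open riser's collar (z of cap_mouth in the frame of riser_seat between -0.003 and 0.0015 m and horizontal distance between cap_mouth and riser_seat below 0.003 m and angle between wide_cap's own z axis and vertical below 0.08 rad), for 0.2 s.
At the end, for the whole second after the job is handed in: The wide cap is home on the open riser (rim within 1.5 mm of the collar, centred to 3 mm, upright to 0.08 rad), still gripped (over 3 N, grasp point below the crown top, within 20 mm of its axis) and pressed on with over 5 N; narrow cap and loose things moved under 30 mm (all of step 2 and contact force between wide_cap and open_riser above 5 N and contact force between the fingers and wide_cap above 3 N and z of the grasp point in the frame of wide_cap below 0.05 m and horizontal distance between the grasp point and wide_cap below 0.02 m and distance of each of narrow_cap, tape_spool, flux_tin, elbow_grey, pump_pliers from where it was at the start of the episode below 0.03 m); the arm keeps its last pose, push and grip.
It fails at once if the narrow cap or a bystander was moved by 30 mm or more (distance of any of narrow_cap, tape_spool, flux_tin, elbow_grey, pump_pliers from where it was at the start of the episode above 0.03 m).
It also fails if it takes over 38 s, if anything falls off the work surface, if the arm or the gripper's body presses on something with over 40 N, if the wrist force passes 120 N, or if a joint passes its speed limit or range.

## Working session

There is one attempt and no reset: what is moved stays moved. The work goes in short steps, Python scripts to look and compute and a tool call to move; the robot and the scene stay as the last step left them, time stands still between calls to the robot, and variables do not carry over. Pictures are saved under pics/ and viewed, at most 10 in all, crops included, and the job is handed in when it is done.

Besides the shell and the picture viewer there is one more tool, called after "Call:" as name(argument=value, ...) on one line, values as JSON. play_rows: Moves the arm, as the interface text tells. Its arguments: {"type":"object","properties":{"targets":{"type":"array","items":{"type":"object","properties":{"dp":{"type":"array","items":{"type":"number"}},"rot":{"type":"array","items":{"type":"number"}},"claw":{"type":"number"}}}},"newtons":{"type":"number"}},"required":["targets"]}

```bash
mkdir -p pics
cat > h.py <<'E'
from bench import *
import numpy as np, cv2
def ray(cam,u,v):
    p=camera_params(cam);K=np.array(p["camera_matrix"],float);d=np.array(p["distortion"],float);T=np.array(p["cam_to_world"],float)
    n=cv2.undistortPoints(np.array([[[u,v]]],float),K,d)[0,0]
    return T[:3,3],T[:3,:3]@np.array([n[0],-n[1],-1.0])
def at_z(cam,u,v,z):
    o,r=ray(cam,u,v); return o+r*(z-o[2])/r[2]
def cloud(cam,depth,mask):
    p=camera_params(cam);K=np.array(p["camera_matrix"],float);d=np.array(p["distortion"],float);T=np.array(p["cam_to_world"],float)
    v,u=np.nonzero(mask&(depth>0)); z=depth[v,u]
    n=cv2.undistortPoints(np.stack([u,v],1).astype(float)[:,None],K,d)[:,0]
    return np.stack([n[:,0]*z,-n[:,1]*z,-z],1)@T[:3,:3].T+T[:3,3]
E
python3 - <<'E'
from h import *
for c in ("top","scene"):
    im,d=read_camera(c); cv2.imwrite(f"pics/{c}0.png",im[:,:,::-1]); np.save(f"{c}_d.npy",d)
    print(c,np.round(camera_params(c)["cam_to_world"],2).tolist())
    for t in ("wide_cap","narrow_cap","open_riser","capped_riser","cap_stand"):
        for r in outline_of(c,t)[:4]:
            P=cloud(c,d,r["region"]); zt=np.percentile(P[:,2],97); Q=P[P[:,2]>zt-6]
            print(c,t,round(r["conf"],2),r["box"],"top z",round(zt),"mean",np.round(Q.mean(0)),)
    for t in ("riser_seat","cap_mouth"):
        for r in spot_point(c,t)[:3]: print(t,round(r["conf"],2),r["position"])
print(get_state())
E
```

```text
top [[-0.01, 0.98, -0.18, 391.23], [-1.0, -0.0, 0.03, -24.5], [0.03, 0.18, 0.98, 1040.02], [0.0, 0.0, 0.0, 1.0]]
top wide_cap 0.75 [170.3, 177.0, 188.0, 196.5] top z 49 mean [585. 116.  47.]
top wide_cap 0.74 [178.4, 217.9, 198.3, 239.6] top z 100 mean [490.  92.  97.]
top wide_cap 0.63 [222.0, 244.0, 238.4, 262.0] top z 50 mean [446.   7.  47.]
top narrow_cap 0.72 [118.5, 220.1, 138.3, 236.9] top z 99 mean [494. 211.  96.]
top open_riser 0.78 [263.9, 223.9, 290.3, 246.9] top z 72 mean [ 479. -101.   70.]
top capped_riser 0.56 [339.2, 200.7, 371.3, 229.1] top z 95 mean [ 520. -270.   92.]
top cap_stand 0.92 [120.7, 212.4, 206.1, 247.9] top z 17 mean [490. 154.  14.]
riser_seat 0.8 [232.6, 281.3]
cap_mouth 0.84 [188.2, 181.3]
cap_mouth 0.84 [246.5, 228.3]
cap_mouth 0.57 [227.8, 189.8]
scene [[0.3, 0.53, -0.8, -100.8], [-0.96, 0.17, -0.24, -227.83], [0.01, 0.83, 0.55, 521.45], [0.0, 0.0, 0.0, 1.0]]
scene wide_cap 0.97 [210.9, 222.9, 231.7, 250.8] top z 48 mean [444.   4.  46.]
scene wide_cap 0.71 [180.3, 184.2, 199.2, 212.1] top z 96 mean [486.  88.  95.]
scene wide_cap 0.64 [195.2, 17
[... 592 characters left out ...]
uth 0.59 [204.3, 190.5]
{'t': 0.8, 'joints': array([ 1.05100012e+00,  2.75844199e-01,  1.50488452e+00, -1.25153079e-05,
        1.36072938e+00, -1.21026450e-01]), 'joint_vel': array([ 0.00114389, -0.00121711, -0.00016712, -0.00113537,  0.00060946,
        0.00224881]), 'tau': array([ 3.21618290e-04, -4.04412031e+01, -2.37487882e+01,  7.02472427e-02,
        2.47435231e-02, -2.64880470e-06]), 'tcp_pos': array([223.30108985, 529.89946654, 205.53104413]), 'tool_rot': array([6.22229337e-01, 3.07930118e+00, 1.94537347e-04]), 'wrist_force': array([-0.2630548 , -0.16776125,  0.71211439]), 'ft_torque': array([0.00952928, 0.01272702, 0.0030858 ]), 'finger_force': 0.0, 'finger_gap': 94.17988281858221}
```

View pics/top0.png

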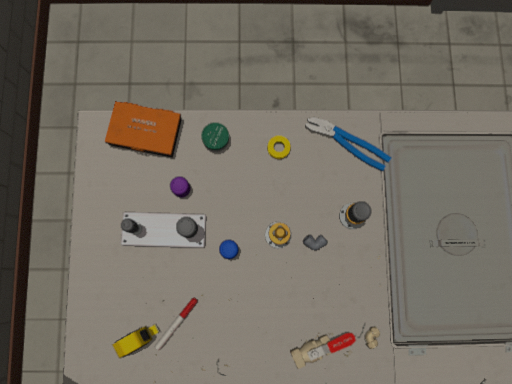

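View pics/scene0.png

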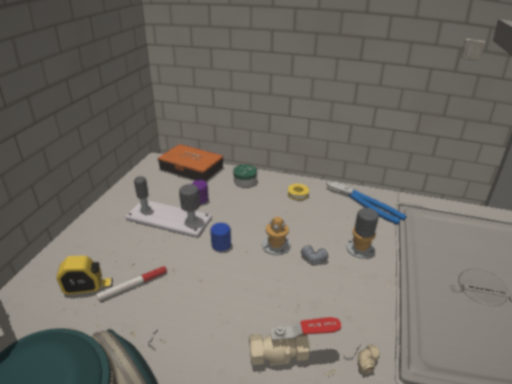

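Run:
```python
from h import *
im=cv2.imread("pics/top0.png"); s=cv2.imread("pics/scene0.png")
a=cv2.resize(im[195:265,110:310],(800,280),interpolation=cv2.INTER_CUBIC);b=cv2.resize(s[170:260,120:320],(667,300),interpolation=cv2.INTER_CUBIC)
cv2.imwrite("pics/crop.png",np.vstack([a,np.pad(b,((0,0),(0,133),(0,0)))]))
for c in ("top","scene"):
    d=np.load(f"{c}_d.npy"); P=cloud(c,d,np.ones(d.shape,bool))
    for n,x,y,lo,hi,rad in (("cap",490,92,90,101,40),("narrow",494,210,90,101,40),("stubtop",477,-102,66,74,30),("collar",477,-102,42,50,40),("capped",518,-271,87,97,40)):
        m=(np.hypot(P[:,0]-x,P[:,1]-y)<rad)&(P[:,2]>lo)&(P[:,2]<hi); Q=P[m]
        ctr,r=cv2.minEnclosingCircle(Q[:,:2].astype(np.float32)) 
        print(c,n,len(Q),"mean",Q.mean(0).round(1),"circ",np.round(ctr,1),round(r,1),"zmed",np.median(Q[:,2]).round(1))
```

```text
top cap 313 mean [489.5  93.   96.3] circ [490.   93.4] 20.7 zmed 96.4
top narrow 145 mean [493.7 210.8  96. ] circ [493.7 211.3] 13.8 zmed 96.0
top stubtop 91 mean [ 479.1 -101.1   69.7] circ [ 478.8 -100.8] 12.6 zmed 69.8
top collar 213 mean [ 478.2 -100.5   46.8] circ [ 479.1 -101.4] 23.2 zmed 46.9
top capped 299 mean [ 520.7 -269.8   92.1] circ [ 520.8 -270.6] 20.5 zmed 92.1
scene cap 188 mean [485.7  88.2  94.7] circ [487.8  89.6] 20.1 zmed 95.1
scene narrow 86 mean [490.7 207.5  94.6] circ [493.6 209.6] 13.8 zmed 95.2
scene stubtop 74 mean [ 475.7 -103.4   69.5] circ [ 477.4 -103.2] 11.7 zmed 70.1
scene collar 192 mean [ 469.5 -104.4   47. ] circ [ 478.5 -103.3] 23.6 zmed 47.3
scene capped 248 mean [ 516.7 -272.3   92. ] circ [ 518.7 -272.3] 21.0 zmed 92.4
```

View pics/crop.png

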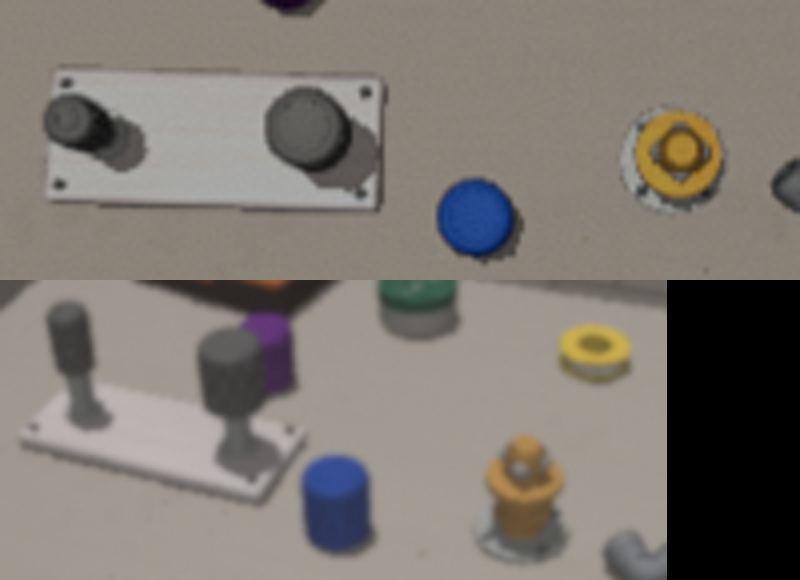

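Candidates in the top picture: the wide grey cap on its peg (188,228), narrow grey cap (129,226), blue one (228,250), purple one (180,186), and the already fitted cap (358,212). The crop confirms that the grey wide cap at (188,228) is the right one, with its crown at about (489.5, 92, 96) mm. The bare stub with its balls is at (281,234), at about (478.5, -102) mm.

Call:
play_rows(targets=[{"dp":[10.65,-17.5,-1],"claw":94},{"dp":[10.65,-17.5,-1],"claw":94},{"dp":[10.65,-17.5,-1],"claw":94},{"dp":[10.65,-17.5,-1],"claw":94},{"dp":[10.65,-17.5,-1],"claw":94},{"dp":[10.65,-17.5,-1],"claw":94},{"dp":[10.65,-17.5,-1],"claw":94},{"dp":[10.65,-17.5,-1],"claw":94},{"dp":[10.65,-17.5,-1],"claw":94},{"dp":[10.65,-17.5,-1],"claw":94},{"dp":[10.65,-17.5,-1],"claw":94},{"dp":[10.65,-17.5,-1],"claw":94}])

```text
$.targets[0]: bad value
```

Call:
play_rows(targets=[{"dp":[10.65,-17.5,-1],"rot":[0,0,0],"claw":94},{"dp":[10.65,-17.5,-1],"rot":[0,0,0],"claw":94},{"dp":[10.65,-17.5,-1],"rot":[0,0,0],"claw":94},{"dp":[10.65,-17.5,-1],"rot":[0,0,0],"claw":94},{"dp":[10.65,-17.5,-1],"rot":[0,0,0],"claw":94},{"dp":[10.65,-17.5,-1],"rot":[0,0,0],"claw":94},{"dp":[10.65,-17.5,-1],"rot":[0,0,0],"claw":94},{"dp":[10.65,-17.5,-1],"rot":[0,0,0],"claw":94},{"dp":[10.65,-17.5,-1],"rot":[0,0,0],"claw":94},{"dp":[10.65,-17.5,-1],"rot":[0,0,0],"claw":94},{"dp":[10.65,-17.5,-1],"rot":[0,0,0],"claw":94},{"dp":[10.65,-17.5,-1],"rot":[0,0,0],"claw":94}])

```text
t: 2.0
tcp_pos: [490.4, 90.9, 180.2]
tool_rot: [-0.628, -3.078, -0.0]
wrist_force: [-0.1, 0.1, -0.4]
finger_gap: 94.2
finger_force: 0.0
```

Call:
play_rows(targets=[{"dp":[0,0,-1],"rot":[0,0,0],"claw":94},{"dp":[0,0,-2.2],"rot":[0,0,0],"claw":94},{"dp":[0,0,-3.4],"rot":[0,0,0],"claw":94},{"dp":[0,0,-4.2],"rot":[0,0,0],"claw":94},{"dp":[0,0,-4.5],"rot":[0,0,0],"claw":94},{"dp":[0,0,-4.5],"rot":[0,0,0],"claw":94},{"dp":[0,0,-4.5],"rot":[0,0,0],"claw":94}])

```text
t: 2.7
tcp_pos: [490.0, 93.3, 68.9]
tool_rot: [0.62, 3.078, 0.001]
wrist_force: [-0.4, 0.5, 0.2]
finger_gap: 94.0
finger_force: 0.0
```

Call:
play_rows(targets=[{"dp":[0,0,0],"rot":[0,0,0],"claw":30},{"dp":[0,0,0],"rot":[0,0,0],"claw":30},{"dp":[0,0,0],"rot":[0,0,0],"claw":30},{"dp":[0,0,0],"rot":[0,0,0],"claw":30},{"dp":[0,0,0],"rot":[0,0,0],"claw":30},{"dp":[0,0,0],"rot":[0,0,0],"claw":30},{"dp":[0,0,0],"rot":[0,0,0],"claw":30},{"dp":[0,0,0],"rot":[0,0,0],"claw":30},{"dp":[0,0,0],"rot":[0,0,0],"claw":30},{"dp":[0,0,0],"rot":[0,0,0],"claw":30}], newtons=45)

```text
t: 3.7
tcp_pos: [489.5, 92.4, 67.9]
tool_rot: [-0.622, -3.079, 0.0]
wrist_force: [-0.6, 0.5, 0.2]
finger_gap: 40.4
finger_force: 45.0
```

Call:
play_rows(targets=[{"dp":[0,0,0.4],"rot":[0,0,0],"claw":30},{"dp":[0,0,0.9],"rot":[0,0,0],"claw":30},{"dp":[0,0,1.4],"rot":[0,0,0],"claw":30},{"dp":[0,0,1.9],"rot":[0,0,0],"claw":30},{"dp":[0,0,2.2],"rot":[0,0,0],"claw":30},{"dp":[0,0,2.4],"rot":[0,0,0],"claw":30},{"dp":[0,0,2.4],"rot":[0,0,0],"claw":30},{"dp":[0,0,2.4],"rot":[0,0,0],"claw":30},{"dp":[0,0,2.4],"rot":[0,0,0],"claw":30}])

```text
t: 4.6
tcp_pos: [489.1, 92.4, 127.4]
tool_rot: [-0.622, -3.078, 0.0]
wrist_force: [-0.7, -0.1, -0.9]
finger_gap: 40.2
finger_force: 45.0
```

Run:
```python
from h import *
im,d=read_camera("scene"); im2,d2=read_camera("top")
a=cv2.resize(im[120:260,110:320],(600,400),interpolation=cv2.INTER_CUBIC)
cv2.imwrite("pics/lift.png",a[:,:,::-1])
s=get_state();print(s["tcp_pos"],s["wrist_force"],s["finger_gap"])
for c,dd in (("scene",d),("top",d2)):
  for r in outline_of(c,"wide_cap")[:4]:
    P=cloud(c,dd,r["region"]); print(c,round(r["conf"],2),r["box"],np.percentile(P,[3,50,97],axis=0).round(1).tolist())
```

```text
[489.17805746  92.40132083 127.48998511] [ 0.04500474 -0.05498237 -0.73326206] 40.56081881257281
scene 0.74 [175.1, 162.8, 198.2, 188.4] [[468.3, 70.8, 109.9], [472.6, 88.7, 138.1], [502.0, 117.0, 156.0]]
scene 0.74 [207.4, 220.8, 231.9, 251.9] [[426.4, -15.0, 4.9], [433.3, 0.1, 36.8], [459.0, 19.6, 48.3]]
scene 0.7 [191.1, 179.7, 205.6, 205.4] [[564.4, 91.9, 5.1], [571.3, 104.6, 32.7], [595.7, 123.6, 46.6]]
scene 0.52 [285.9, 184.5, 308.6, 198.0] [[657.2, -129.6, 2.0], [675.1, -106.4, 14.8], [701.2, -83.7, 17.4]]
top 0.71 [218.8, 240.7, 237.1, 260.3] [[428.4, -8.9, 40.3], [445.4, 8.1, 46.3], [464.4, 25.2, 49.9]]
```

View pics/lift.png

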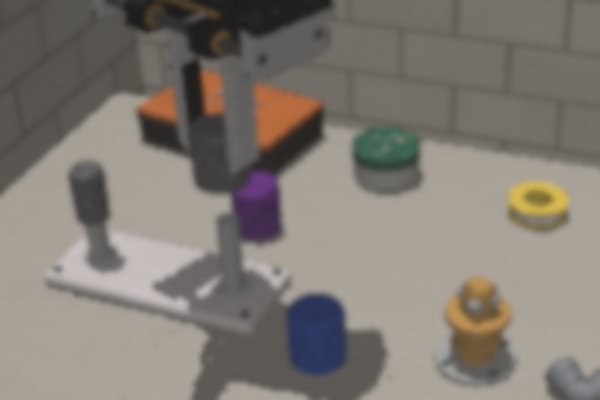

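The picture shows the grey cap upright between the fingers (crop ~220,155) and clear of the bare peg. Next I move it over the riser.

Call:
play_rows(targets=[{"dp":[-0.04,-0.7,0],"rot":[0,0,0],"claw":30},{"dp":[-0.12,-2.0,0],"rot":[0,0,0],"claw":30},{"dp":[-0.2,-3.5,0],"rot":[0,0,0],"claw":30},{"dp":[-0.28,-5.0,0],"rot":[0,0,0],"claw":30},{"dp":[-0.36,-6.5,0],"rot":[0,0,0],"claw":30},{"dp":[-0.42,-7.4,0],"rot":[0,0,0],"claw":30},{"dp":[-0.44,-7.76,0],"rot":[0,0,0],"claw":30},{"dp":[-0.44,-7.76,0],"rot":[0,0,0],"claw":30},{"dp":[-0.44,-7.76,-0.5],"rot":[0,0,0],"claw":30},{"dp":[-0.44,-7.76,-1.0],"rot":[0,0,0],"claw":30},{"dp":[-0.44,-7.76,-1.3],"rot":[0,0,0],"claw":30},{"dp":[-0.44,-7.76,-1.3],"rot":[0,0,0],"claw":30}])

```text
t: 6.0
tcp_pos: [477.7, -100.1, 94.5]
tool_rot: [-0.62, -3.077, -0.001]
wrist_force: [-0.2, 0.3, -0.7]
finger_gap: 40.5
finger_force: 45.0
```

Run:
```python
from h import *
im,d=read_camera("scene"); im2,d2=read_camera("top")
a=cv2.resize(im[170:270,230:330],(400,400),interpolation=cv2.INTER_CUBIC);b=cv2.resize(im2[170:270,230:330],(400,400),interpolation=cv2.INTER_CUBIC)
cv2.imwrite("pics/over.png",np.hstack([a,b])[:,:,::-1])
s=get_state();print(s["tcp_pos"],s["wrist_force"],s["finger_gap"])
```

```text
[ 478.73703367 -100.89144614   95.6249647 ] [ 0.33725686 -0.3902568  -0.70466274] 40.6720082072726
```

View pics/over.png

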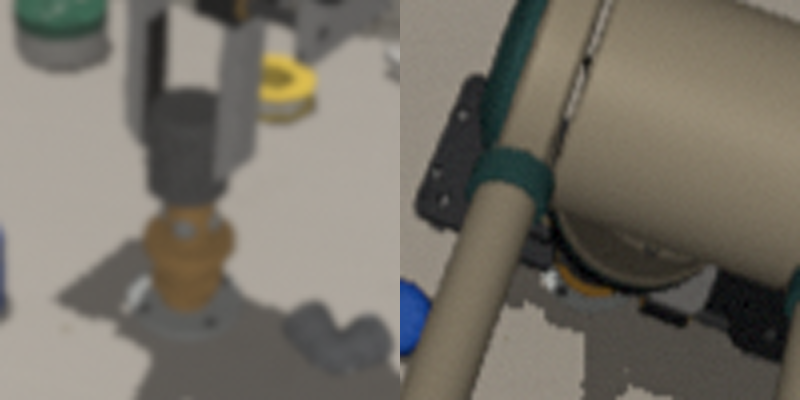

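The picture shows the cap upright just above the stub and centred on it (187 against 190 in the enlarged crop). I lower it over the taper and check the side forces.

Call:
play_rows(targets=[{"dp":[0,0,-0.1],"rot":[0,0,0],"claw":30},{"dp":[0,0,-0.2],"rot":[0,0,0],"claw":30},{"dp":[0,0,-0.3],"rot":[0,0,0],"claw":30},{"dp":[0,0,-0.4],"rot":[0,0,0],"claw":30},{"dp":[0,0,-0.5],"rot":[0,0,0],"claw":30},{"dp":[0,0,-0.5],"rot":[0,0,0],"claw":30},{"dp":[0,0,-0.5],"rot":[0,0,0],"claw":30}])

```text
t: 6.8
tcp_pos: [478.5, -101.6, 82.9]
tool_rot: [-0.622, -3.079, -0.0]
wrist_force: [0.6, -0.1, -0.8]
finger_gap: 40.3
finger_force: 45.0
```

Call:
play_rows(targets=[{"dp":[0,0,-0.08],"rot":[0,0,0],"claw":30},{"dp":[0,0,-0.16],"rot":[0,0,0],"claw":30},{"dp":[0,0,-0.24],"rot":[0,0,0],"claw":30},{"dp":[0,0,-0.3],"rot":[0,0,0],"claw":30},{"dp":[0,0,-0.3],"rot":[0,0,0],"claw":30}])

```text
t: 7.3
tcp_pos: [479.2, -102.2, 76.7]
tool_rot: [0.621, 3.078, -0.002]
wrist_force: [-1.2, -0.4, 6.7]
finger_gap: 40.6
finger_force: 45.0
```

Call:
play_rows(targets=[{"dp":[0,0,-0.08],"rot":[0,0,0],"claw":30},{"dp":[0,0,-0.16],"rot":[0,0,0],"claw":30},{"dp":[0,0,-0.24],"rot":[0,0,0],"claw":30},{"dp":[0,0,-0.32],"rot":[0,0,0],"claw":30},{"dp":[0,0,-0.32],"rot":[0,0,0],"claw":30},{"dp":[0,0,-0.32],"rot":[0,0,0],"claw":30}])

```text
t: 7.9
tcp_pos: [478.3, -101.7, 66.7]
tool_rot: [-0.622, -3.078, 0.0]
wrist_force: [0.4, -3.2, -6.2]
finger_gap: 40.3
finger_force: 45.0
```

Call:
play_rows(targets=[{"dp":[0,-0.03,-0.05],"rot":[0,0,0],"claw":30},{"dp":[0,-0.03,-0.1],"rot":[0,0,0],"claw":30},{"dp":[0,-0.03,-0.12],"rot":[0,0,0],"claw":30},{"dp":[0,-0.03,-0.12],"rot":[0,0,0],"claw":30}])

```text
t: 8.3
tcp_pos: [478.6, -102.1, 64.6]
tool_rot: [0.622, 3.079, 0.001]
wrist_force: [-0.1, -0.6, -1.5]
finger_gap: 40.2
finger_force: 45.0
```

Side force is gone. I continue in small steps towards contact.

Call:
play_rows(targets=[{"dp":[0,0,-0.02],"rot":[0,0,0],"claw":30},{"dp":[0,0,-0.04],"rot":[0,0,0],"claw":30},{"dp":[0,0,-0.04],"rot":[0,0,0],"claw":30}])

```text
t: 8.6
tcp_pos: [478.7, -102.3, 64.0]
tool_rot: [0.622, 3.079, 0.0]
wrist_force: [-1.3, 0.8, 3.2]
finger_gap: 40.3
finger_force: 45.0
```

Call:
play_rows(targets=[{"dp":[0,0,-0.02],"rot":[0,0,0],"claw":30},{"dp":[0,0,-0.02],"rot":[0,0,0],"claw":30},{"dp":[0,0,-0.02],"rot":[0,0,0],"claw":30}])

```text
t: 8.9
tcp_pos: [478.7, -102.3, 63.9]
tool_rot: [0.622, 3.079, 0.0]
wrist_force: [-1.6, 0.7, 8.0]
finger_gap: 40.5
finger_force: 45.0
```

Call:
play_rows(targets=[{"dp":[0,0,-0.01],"rot":[0,0,0],"claw":30},{"dp":[0,0,-0.01],"rot":[0,0,0],"claw":30},{"dp":[0,0,-0.01],"rot":[0,0,0],"claw":30},{"dp":[0,0,-0.01],"rot":[0,0,0],"claw":30}])

```text
t: 9.3
tcp_pos: [478.7, -102.3, 63.9]
tool_rot: [0.622, 3.079, 0.0]
wrist_force: [-2.4, 1.6, 9.5]
finger_gap: 40.3
finger_force: 45.0
```

Run:
```python
from h import *
im,d=read_camera("scene")
cv2.imwrite("pics/home.png",cv2.resize(im[170:270,230:400],(680,400),interpolation=cv2.INTER_CUBIC)[:,:,::-1])
s=get_state();print(s["tcp_pos"],s["wrist_force"],s["finger_gap"],s["finger_force"],s["t"])
```

```text
[ 478.73863921 -102.27682809   63.92046581] [-1.98683106  1.42900944  9.60369722] 40.29582487388411 45.003057344583794 9.35
```

View pics/home.png

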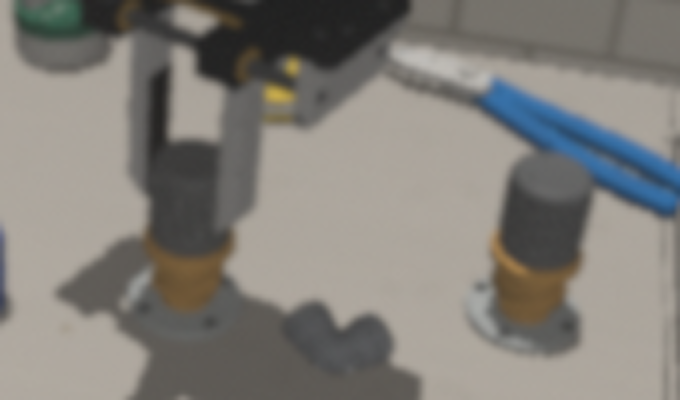

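The picture shows the cap seated on the collar (crop ~188,240), looking the same as its neighbour (crop ~540,265). It is still gripped at 45 N and pressed with about 10 N, so I hand it in.

```bash
python3 -c "
from bench import *
print(close_job())"
```

```text
the job is handed in; nothing more can be done
None
```

The wide cap clicked past the balls and sits home on the open riser's collar, still gripped at 45 N and pressed down with about 10 N; the job is handed in, but no verdict came back.

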